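# Fetch the tea bowl from behind the tall pots on a packed kiln shelf

### The job

The little tea bowl at the back of the packed kiln shelf needs its glaze touched up. First move the three taller pots that hem it in onto the ware board, then take the bowl out and stand it in the middle of the banding wheel, and after that put the three back on the kiln shelf, each upright with its whole foot on the very clay disc it stood on before. Set the pots down rather than dropping them, and do not knock any over.

Things in the scene. Friction and masses are not known exactly. Their poses are not given: they have to be found in the camera images.
- bottle: Tall white bottle, 112 mm high: round body 62 mm across up to 46 mm above its underside, shoulder, slim neck 27 mm across from 80 to 104 mm, lip 34 mm across. Foot 50 mm across. About 0.3 kg. All four pots are round (yaw is free), stoneware glazed white with a bare clay foot. Origin: centre of the underside, z up along the axis.
- tumbler: Straight open stoneware tumbler without handle, 60 mm across and 100 mm high, wall 4 mm. Foot 50 mm across. About 0.26 kg. Origin: centre of the underside, z up.
- jar: Stoneware jar with its lid fixed on: straight body 62 mm across from 16 to 70 mm above its underside, lid 64 mm across at 72 to 76 mm, domed, with a round knob 22 mm across whose top is 100 mm up. Foot 50 mm across. About 0.33 kg. Origin: centre of the underside, z up.
- bowl: Low open tea bowl, 42 mm high, the lowest of the four: outside 58 mm across at 16 mm height, 62 mm at 24 mm, 64 mm at the rim; wall 4 mm, foot 40 mm. About 0.15 kg. It stands at the back of the kiln shelf, hemmed in by the three taller pots with about 20 mm between. Origin: centre of the underside, z up.
- disc_bottle: The kiln disc on which the bottle stands at the start: a flat round of fired clay, 80 mm across and 8 mm thick, that catches glaze drips. The discs look alike and lie fixed on the kiln shelf. Origin: centre of its underside, z up; the pot stands on its top, 8 mm above the origin.
- disc_tumbler: The same kind of disc (80 mm across, 8 mm thick, fixed), on which the tumbler stands at the start. Origin: centre of its underside.
- disc_jar: The same kind of disc (80 mm across, 8 mm thick, fixed), on which the lidded jar stands at the start. Origin: centre of its underside.
- hearth: Kiln hearth, hood off, fixed: firebrick slab 340 x 340 mm, 42 mm high, and on it a shelf 260 x 260 mm, its top 55 mm above the table, with fixed square posts 30 x 30 mm at x, y = +-113 mm, tops at 180 mm. Bowl's disc at x 45, y 0; the others at (-37, 0), (20, 78), (20, -78) mm, a taller pot on each. Origin: centre of underside, on the table; x to the back, away from the robot (+-0.2 rad).
- board: Ware board: an empty plywood plank 380 mm long (its x) by 150 mm wide (its y), 20 mm thick, lying fixed on the table on one side of the kiln, left or right. Origin: centre of its underside; its top is 20 mm above.
- wheel: Banding wheel: a small hand turntable on a cast foot, fixed to the table, on the other side of the kiln from the ware board. Flat round aluminium head 180 mm across with fine rings, its top 70 mm above the table; the head can turn about the upright axis, with slight friction. Origin: on that axis, at the underside of the foot.
Mind the look-alikes: they are no part of the job. What is shaped like the wheel but red is not meant. What is shaped like the bowl but green is not meant.

How it is judged:
By the outcome, as a careful person would: the job done as asked, in the order asked, and still so for the second after the job is handed in, with the robot touching nothing.
It also fails if it takes over 152 s, if anything falls off the work surface, if the arm or the gripper's body presses on something with over 40 N, if the wrist force passes 120 N, or if a joint passes its speed limit or range.

### The arm

A 6-joint arm with a two-finger parallel gripper is mounted at the origin on the work surface. World frame = base frame: x ahead of the robot, y to its left, z up, the work surface at z = 0. Lengths are in mm, angles in rad, forces in N, time in s.
With the tool pointing down it reaches from about 350 to 975 mm from the base axis. Payload 7.1 kg.
Tool frame: the origin (TCP) lies at the centre of the arm's flange, where the gripper is bolted on; the fingertips stand 182 mm ahead of it and the grasp point (between the pads) lies 163 mm ahead of it; z points along the fingers, y is the line along which they close (so a half turn about z gives the same grasp; the last joint's range is limited). The gripper opens to 88 mm and grips with 3 to 60 N. Pads are 20 mm wide; open, the fingers measure 115 mm over their backs; the gripper's body (75 mm by 178 mm) begins 61 mm behind the grasp point.
Start: joints at [1.082, 0.423, 1.63, -0, 1.089, -0.019], TCP at [282.911, 557.286, 404.675] pointing down, gripper open.
Joint ranges: [-3, 3], [-0.9, 2.11], [0.09, 2.58], [-1.31, 4.45], [0.11, 2.69], [-2.54, 2.54]. Speed limits (rad/s): [2.39, 2.39, 3.01, 3.14, 3.14, 3.14].

### API

Orientations are given as a rotation vector (axis times angle).
In Python, from workcell import readout, get_image, ctrl gives the robot as it stands.
- The arm moves only by the tool step_arm, never from a script. Its argument "targets" is a list that holds one entry, the list of rows, each a list of 7 numbers: the shift along the world's x, y, z as a fraction of full scale, then the turn, a rotation vector about the world's x, y, z as a fraction of full scale, then the opening, from 0 (shut) to 1 (fully open). In form: [[[dx, dy, dz, wx, wy, wz, claw], ...]]. A call has exactly 5 rows; each row shifts and turns the commanded pose from where the row before left it; what a row does not reach is not made up. Full scale, the value 1, is 0.05 m for a shift and 4 degrees for a turn. A row lasts 1/8 s, in which the tool goes at most 62.5 mm and 10.7 degrees, less where a joint would pass 70% of its speed; a pose out of reach is approached as far as the arm can. A call with a number of a shift or a turn outside -1 to 1 is refused whole. A call with a gripper value outside its range is refused whole. The fingers move at their own pace and stop on an object; the grip force is fixed at half the most. Time passes only in rows, so rows that do not move let the fingers close, or fill a call up. It gives the time, the measured TCP pose, the force, the opening and the grip force at its end, in the units of the state.
- readout.get_obs(): the state, without advancing time (a new reading comes with each control period).
- get_image(name): name is "scene" or "top" or "wrist"; returns a dict with "pixels" (480x640x3 uint8, red, green, blue), "intrinsics" (3x3 intrinsics, pixels), "extrinsics" (4x4, takes a point from world to camera coordinates). Camera axes: x right, y down, z forward; pixel columns grow to the right and rows downward; lengths in mm; the calibration is good to about 2 mm. A picture is of the moment at which its call begins. There is no depth.
- ctrl.close_job(): hands the job in; it is judged then, once.
The state is a dict: "t": time; "qpos": joint angles; "qvel": joint speeds; "joint_torque": joint torques, N m; "ee_pos": TCP position; "orientation": TCP orientation; "ft_force": force on the tool from outside, world axes, zero at the start; "moment": the same for the moment, N m; "width": finger opening in mm; "grasp_force": force on a finger pad.
Only numpy, scipy, OpenCV 4.12 (cv2) and the standard library are available. Lean on these libraries where they do the work, as an engineer would, in place of code of your own. Each camera call takes 0.05 s, during which the arm holds its last target. There are 200 camera calls.

## Working session

There is one attempt and no reset: what is moved stays moved. The work goes in short steps, Python scripts to look and compute and a tool call to move; the robot and the scene stay as the last step left them, time stands still between calls to the robot, and variables do not carry over. Pictures are saved under pics/ and viewed, at most 14 in all, crops included, and the job is handed in when it is done.

Besides the shell and the picture viewer there is one more tool, called by a JSON object that holds its "name" and its "arguments", one argument or row to a line. step_arm: Moves the arm, as the interface text tells. Shift numbers are shares of 0.05 m and turn numbers shares of 4 degrees, none past 1 either way. Its arguments: {"type":"object","properties":{"targets":{"type":"array"}},"required":["targets"]}

```bash
mkdir -p pics; ls; cat > h.py <<'E'
import numpy as np, cv2
from workcell import readout, get_image, ctrl
def snap(n,f):
    d=get_image(n); cv2.imwrite('pics/'+f+'.png',d['pixels'][:,:,::-1]); np.savez('pics/'+f+'.npz',p=d['pixels'],K=d['intrinsics'],E=d['extrinsics']); return d
def load(f):
    z=np.load('pics/'+f+'.npz'); return z['p'],z['K'],z['E']
def ray(K,E,uv):
    R,t=E[:3,:3],E[:3,3]; c=-R.T@t; return c,R.T@np.linalg.solve(K,[uv[0],uv[1],1.])
def onplane(K,E,uv,z):
    c,d=ray(K,E,uv); return c+d*(z-c[2])/d[2]
def tri(a,b):
    (c1,d1),(c2,d2)=a,b; A=np.stack([d1,-d2],1); s=np.linalg.lstsq(A,c2-c1,rcond=None)[0]
    p,q=c1+s[0]*d1,c2+s[1]*d2; return (p+q)/2,np.linalg.norm(p-q)
def proj(K,E,p):
    v=K@(E[:3,:3]@np.asarray(p,float)+E[:3,3]); return v[:2]/v[2]
E
python3 - <<'E'
from h import *
for n in ['scene','top','wrist']:
    d=snap(n,n+'0'); E=d['extrinsics']; print(n,(-E[:3,:3].T@E[:3,3]).round(),d['intrinsics'][0,0])
print(readout.get_obs())
a=[load(n+'0')[0][:,:,::-1] for n in ['scene','top']]
E
```

```text
pics
scene [1156. -747. 1229.] 583.8794497977165
top [ 411.   51. 1465.] 622.2917540455188
wrist [216. 590. 385.] 401.0204190529025
{'t': 0.15, 'qpos': array([ 1.08199598e+00,  4.23664792e-01,  1.63047681e+00,  1.11138476e-05,
        1.08859401e+00, -1.90203668e-02]), 'qvel': array([ 0.00130015, -0.00227361, -0.002163  , -0.00165173, -0.00064652,
       -0.00010297]), 'joint_torque': array([ 2.12199488e-04, -5.44981313e+01, -2.73918986e+01,  6.44047838e-02,
        2.05429480e-02, -5.01684804e-05]), 'ee_pos': array([282.82226911, 557.11773193, 404.09525979]), 'orientation': array([-7.31100442e-01, -3.05503353e+00,  1.73373011e-03]), 'ft_force': array([-1.02916823,  0.12209606, -0.74904773]), 'moment': array([ 0.02835019,  0.06404487, -0.00471503]), 'grasp_force': 0.0, 'width': 87.94010020730992}
```

View pics/top0.png

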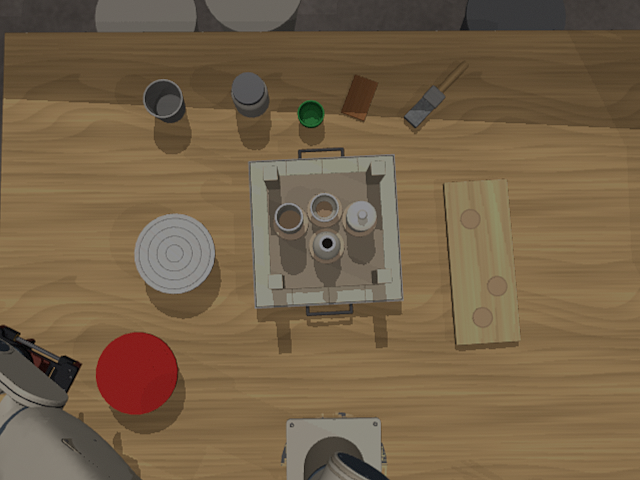

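View pics/scene0.png

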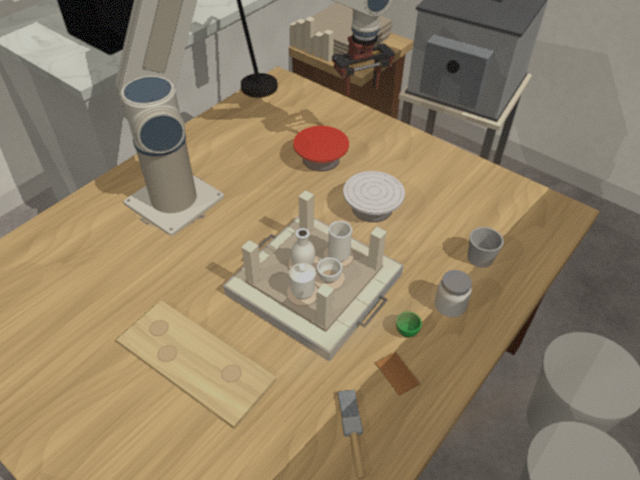

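Candidates in the top view:
- **Bowl:** white (324,208) on the kiln, or green (311,114), which is a decoy.
- **Wheel:** silver (175,254), or red (137,373), which is a decoy.
- **Tall pots on the kiln:** bottle (327,242), tumbler (289,218), jar (361,217).
- **Grey pots at the back:** (165,100) and (250,93), not part of the job.
- **Board:** on the right, around (482,262).

I'll check these choices in a close crop.

```bash
python3 - <<'E'
from h import *
a=load('top0')[0][150:310,245:405]; b=load('scene0')[0][190:350,225:405]
a=cv2.resize(a,(400,400),interpolation=cv2.INTER_CUBIC)
b=cv2.resize(b,None,fx=2.22,fy=2.5,interpolation=cv2.INTER_CUBIC)
cv2.imwrite('pics/crop1.png',np.hstack([a,b])[:,:,::-1])
E
```

```text
(no output)
```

View pics/crop1.png

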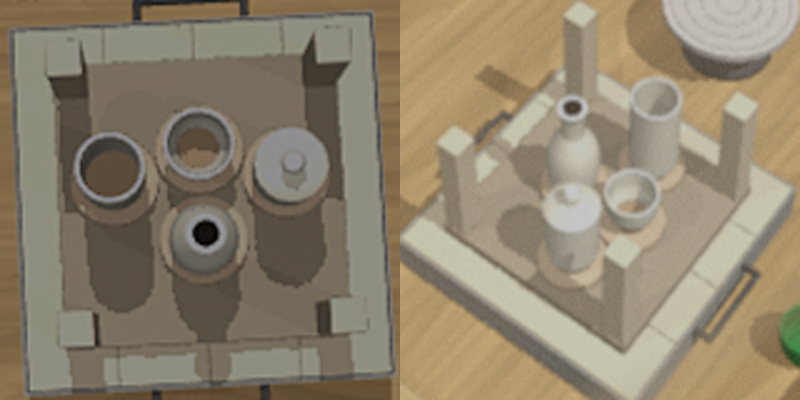

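```bash
python3 - <<'E'
from h import *
_,Kt,Et=load('top0');_,Ks,Es=load('scene0')
T={'tumbler108+55':((289,217.2),(339.9,229.6)),'bowl':((324.6,207.2),(329,268.4)),'jar':((362.2,214.4),(302,266.8)),'bottle':((327,243.2),(302.5,233.2)),'wheel':((175,254),(374,194))}
for k,(a,b) in T.items():
    p,e=tri(ray(Kt,Et,a),ray(Ks,Es,b)); print(k,p.round(1),round(e,1))
c=[(245+x/2.5,150+y/2.5) for x,y in [(11,28),(371,13),(393,374),(28,392)]]
P=np.array([onplane(Kt,Et,u,42) for u in c]);m=P.mean(0);print(P.round(),m)
# hearth x axis: front->back
v=P[0]+P[1]-P[2]-P[3];w=np.arctan2(v[1],v[0]);print('yaw',w)
R=np.array([[np.cos(w),-np.sin(w)],[np.sin(w),np.cos(w)]])
for n,q in dict(bowl=(45,0),bottle=(-37,0),tum=(20,78),jar=(20,-78)).items(): print(n,(m[:2]+R@q).round(1))
for q in [(1,1),(1,-1),(-1,1),(-1,-1)]: print('post',(m[:2]+R@(113*np.array(q))).round())
B=np.array([onplane(Kt,Et,u,20) for u in [(444,183),(506,180),(520,342),(456,346)]]);print(B.round(),B.mean(0).round())
print('wheel',onplane(Kt,Et,(175,254),70),'red',onplane(Kt,Et,(137,373),70))
from scipy.spatial.transform import Rotation as Ro
print(Ro.from_rotvec([-.7311,-3.055,0]).as_matrix().round(3))
E
```

```text
tumbler108+55 [557.4  93.1 160.2] 3.1
bowl [585.1  15.8  99.4] 1.8
jar [561.6 -61.7 159.2] 2.3
bottle [500.5  13.9 174. ] 2.4
wheel [488.4 354.8  55.5] 3.9
[[ 700.  186.   42.]
 [ 712. -147.   42.]
 [ 378. -161.   42.]
 [ 365.  172.   42.]] [538.81727011  12.43316017  42.        ]
yaw 0.041190995345536496
bowl [583.8  14.3]
bottle [501.8  10.9]
tum [555.6  91.2]
jar [562.  -64.7]
post [647. 130.]
post [656. -96.]
post [421. 121.]
post [ 431. -105.]
[[ 649. -268.   20.]
 [ 655. -415.   20.]
 [ 276. -435.   20.]
 [ 269. -286.   20.]] [ 462. -351.   20.]
wheel [486.10368705 350.37054398  70.        ] red [224.29945105 432.6626582   70.        ]
[[-0.892  0.453 -0.   ]
 [ 0.453  0.892  0.   ]
 [ 0.    -0.    -1.   ]]
```

The crop confirms the choice: white bowl at the back, bottle in front, open tumbler on the left, knobbed jar on the right. The measured heights (160, 99, 159 and 174 mm) match the expected 163, 105, 163 and 175. I'll move above the bottle and turn to a yaw of about 33°.

{"name": "step_arm", "arguments": {
  "targets": [
    [[0.29,-0.727,0,0,0,-0.5,1],[0.29,-0.727,0,0,0,-0.5,1],[0.29,-0.727,0,0,0,-0.5,1],[0.29,-0.727,0,0,0,-0.5,1],[0.29,-0.727,0,0,0,-0.5,1]]
  ]
}}

```text
t: 0.78
ee_pos: [355.7, 374.3, 404.5]
orientation: [-0.996, -2.979, 0.0]
ft_force: [0.2, -1.6, -0.6]
width: 87.6
grasp_force: 0.0
```

{"name": "step_arm", "arguments": {
  "targets": [
    [[0.29,-0.727,0,0,0,-0.5,1],[0.29,-0.727,0,0,0,-0.5,1],[0.29,-0.727,0,0,0,-0.5,1],[0.29,-0.727,0,0,0,-0.5,1],[0.29,-0.727,0,0,0,-0.5,1]]
  ]
}}

```text
t: 1.4
ee_pos: [428.1, 192.5, 404.6]
orientation: [-1.252, -2.881, 0.0]
ft_force: [0.4, -0.3, 0.5]
width: 88.2
grasp_force: 0.0
```

{"name": "step_arm", "arguments": {
  "targets": [
    [[0.29,-0.727,0,0,0,-0.5,1],[0.29,-0.727,0,0,0,-0.5,1],[0.29,-0.727,0,0,0,-0.5,1],[0.29,-0.727,0,0,0,-0.5,1],[0.29,-0.727,0,0,0,-0.5,1]]
  ]
}}

```text
t: 2.02
ee_pos: [500.7, 10.8, 404.6]
orientation: [-1.499, -2.761, 0.0]
ft_force: [0.8, 0.5, -0.7]
width: 88.4
grasp_force: 0.0
```

```bash
python3 - <<'E'
from h import *
d=snap('wrist','w1'); o=readout.get_obs(); print(o['t'],o['ee_pos'],o['orientation'],o['qpos'].round(2)); E=d['extrinsics']; print(-E[:3,:3].T@E[:3,3],E[:3,:3].round(3))
E
```

```text
2.075 [502.15976411   8.03253027 404.80922849] [ 1.50089965e+00  2.75737949e+00 -1.10939215e-03] [-0.01  0.24  1.9  -0.    1.   -0.58]
[459.83104857  72.96448931 385.67515504] [[ 0.838  0.545  0.   ]
 [ 0.524 -0.807  0.273]
 [ 0.149 -0.229 -0.962]]
```

View pics/w1.png

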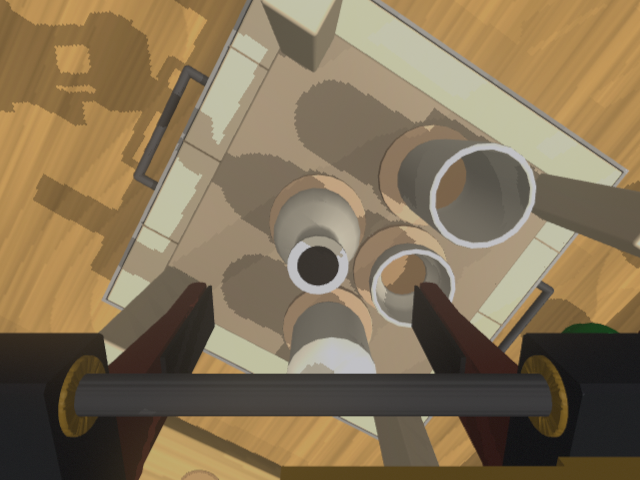

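The wrist view shows the bottle lip at (318,265), tumbler rim at (483,195) and bowl rim at (413,287). The jar is partly hidden at (332,358).

```bash
python3 - <<'E'
from h import *
_,K,E=load('w1');_,Kt,Et=load('top0')
for n,u,z,ut in [('bottle',(318,265),175,(327,243.2)),('tum',(483,195),163,(289,217.2)),('bowl',(413,287),105,(324.6,207.2))]:
    p,e=tri(ray(K,E,u),ray(Kt,Et,ut))
    print(n,onplane(K,E,u,z).round(1),onplane(Kt,Et,ut,z).round(1),'tri',p.round(1),round(e,1))
# bottle disc rim ends
p=load('w1')[0]
E
```

```text
bottle [501.8  13.8 175. ] [499.5  13.1 175. ] tri [500.5  13.7 176.4] 2.3
tum [558.8  95.2 163. ] [556.  92. 163.] tri [554.6  92.9 173.1] 2.6
bowl [585.1  18.5 105. ] [583.8  15.3 105. ] tri [584.7  16.8 104.2] 3.4
```

{"name": "step_arm", "arguments": {
  "targets": [
    [[0,0.02,0,0,0,0,0.6],[0,0,-0.4,0,0,0,0.6],[0,0,-0.5,0,0,0,0.6],[0,0,-0.5,0,0,0,0.6],[0,0,-0.34,0,0,0,0.6]]
  ]
}}

```text
t: 2.7
ee_pos: [499.6, 14.3, 316.5]
orientation: [-1.494, -2.762, 0.001]
ft_force: [0.5, 0.4, -0.1]
width: 52.8
grasp_force: 0.0
```

{"name": "step_arm", "arguments": {
  "targets": [
    [[0,0,0,0,0,0,0.6],[0,0,0,0,0,0,0],[0,0,0,0,0,0,0],[0,0,0,0,0,0,0],[0,0,0,0,0,0,0]]
  ]
}}

```text
t: 3.32
ee_pos: [500.9, 13.1, 318.5]
orientation: [1.496, 2.76, 0.002]
ft_force: [1.3, 1.8, 4.8]
width: 32.0
grasp_force: 30.0
```

{"name": "step_arm", "arguments": {
  "targets": [
    [[0,0,0,0,0,0,0],[0,0,0,0,0,0,0],[0,0,0,0,0,0,0],[0,0,0,0,0,0,0],[0,0,0.1,0,0,0,0]]
  ]
}}

```text
t: 3.95
ee_pos: [500.0, 12.9, 322.4]
orientation: [-1.496, -2.761, 0.001]
ft_force: [0.6, 0.6, -2.7]
width: 31.9
grasp_force: 30.0
```

The opening of 32 mm suggests the fingertips sit on the shoulder taper. I'll set the bottle back down, regrip about 6 mm higher and lift.

{"name": "step_arm", "arguments": {
  "targets": [
    [[0,0,-0.1,0,0,0,0],[0,0,0,0,0,0,0],[0,0,0,0,0,0,0.55],[0,0,0,0,0,0,0.55],[0,0,0.06,0,0,0,0.55]]
  ]
}}

```text
t: 4.58
ee_pos: [500.1, 13.0, 320.3]
orientation: [-1.497, -2.761, 0.001]
ft_force: [-0.2, 0.1, -0.6]
width: 48.5
grasp_force: 0.0
```

{"name": "step_arm", "arguments": {
  "targets": [
    [[0,0,0.06,0,0,0,0.55],[0,0,0,0,0,0,0],[0,0,0,0,0,0,0],[0,0,0,0,0,0,0],[0,0,0,0,0,0,0]]
  ]
}}

```text
t: 5.2
ee_pos: [500.6, 13.1, 323.8]
orientation: [1.497, 2.762, 0.0]
ft_force: [1.2, 0.6, 0.8]
width: 32.0
grasp_force: 30.0
```

{"name": "step_arm", "arguments": {
  "targets": [
    [[0,0,0,0,0,0,0],[0,0,0,0,0,0,0],[0,0,0.1,0,0,0,0],[0,0,0.2,0,0,0,0],[0,0,0.3,0,0,0,0]]
  ]
}}

```text
t: 5.82
ee_pos: [500.2, 13.0, 354.2]
orientation: [-1.497, -2.761, 0.001]
ft_force: [-0.5, -0.3, -2.0]
width: 31.9
grasp_force: 30.0
```

{"name": "step_arm", "arguments": {
  "targets": [
    [[0,0,0.3,0,0,0,0],[0,0,0.45,0,0,0,0],[0,0,0.45,0,0,0,0],[0,0,0.45,0,0,0,0],[0,0,0.45,0,0,0,0]]
  ]
}}

```text
t: 6.45
ee_pos: [500.1, 13.0, 460.5]
orientation: [1.497, 2.761, 0.001]
ft_force: [-0.1, -0.3, -2.3]
width: 32.3
grasp_force: 30.0
```

{"name": "step_arm", "arguments": {
  "targets": [
    [[-0.15,-0.35,0,0,0,0,0],[-0.3,-0.7,0,0,0,0,0],[-0.3,-0.75,0,0,0,0,0],[-0.3,-0.75,0,0,0,0,0],[-0.3,-0.75,0,0,0,0,0]]
  ]
}}

```text
t: 7.08
ee_pos: [431.2, -153.6, 457.9]
orientation: [-1.497, -2.761, 0.001]
ft_force: [0.8, -1.3, -2.2]
width: 32.1
grasp_force: 30.0
```

{"name": "step_arm", "arguments": {
  "targets": [
    [[-0.3,-0.75,0,0,0,0,0],[-0.3,-0.75,0,0,0,0,0],[-0.3,-0.75,0,0,0,0,0],[-0.3,-0.75,0,0,0,0,0],[-0.3,-0.75,0,0,0,0,0]]
  ]
}}

```text
t: 7.7
ee_pos: [355.9, -340.8, 457.9]
orientation: [-1.497, -2.76, -0.0]
ft_force: [1.1, 1.7, -1.9]
width: 31.8
grasp_force: 30.0
```

{"name": "step_arm", "arguments": {
  "targets": [
    [[-0.15,-0.35,0,0,0,0,0],[0,0,-0.4,0,0,0,0],[0,0,-0.7,0,0,0,0],[0,0,-0.7,0,0,0,0],[0,0,-0.7,0,0,0,0]]
  ]
}}

```text
t: 8.32
ee_pos: [349.8, -356.5, 332.4]
orientation: [-1.497, -2.761, -0.0]
ft_force: [-0.2, 0.1, -3.3]
width: 32.2
grasp_force: 30.0
```

{"name": "step_arm", "arguments": {
  "targets": [
    [[0,0,-0.5,0,0,0,0],[0,0,-0.3,0,0,0,0],[0,0,-0.1,0,0,0,0],[0,0,0,0,0,0,0],[0,0,0,0,0,0,0]]
  ]
}}

```text
t: 8.95
ee_pos: [350.7, -357.2, 289.5]
orientation: [1.496, 2.761, -0.001]
ft_force: [-1.5, 0.9, -1.4]
width: 32.0
grasp_force: 30.0
```

{"name": "step_arm", "arguments": {
  "targets": [
    [[0,0,-0.04,0,0,0,0],[0,0,-0.04,0,0,0,0],[0,0,-0.03,0,0,0,0],[0,0,-0.02,0,0,0,0],[0,0,0,0,0,0,0]]
  ]
}}

```text
t: 9.57
ee_pos: [350.4, -356.9, 282.0]
orientation: [-1.497, -2.762, -0.0]
ft_force: [0.5, -0.0, -3.1]
width: 32.2
grasp_force: 30.0
```

{"name": "step_arm", "arguments": {
  "targets": [
    [[0,0,-0.02,0,0,0,0],[0,0,0,0,0,0,0],[0,0,0,0,0,0,0],[0,0,-0.02,0,0,0,0],[0,0,0,0,0,0,0]]
  ]
}}

```text
t: 10.2
ee_pos: [350.7, -357.2, 280.7]
orientation: [1.496, 2.761, -0.0]
ft_force: [-0.6, 0.7, 3.8]
width: 32.2
grasp_force: 30.0
```

{"name": "step_arm", "arguments": {
  "targets": [
    [[0,0,0,0,0,0,0.6],[0,0,0,0,0,0,0.6],[0,0,0.2,0,0,0,0.6],[0,0,0.5,0,0,0,0.6],[0,0,0.7,0,0,0,0.6]]
  ]
}}

```text
t: 10.82
ee_pos: [350.2, -356.7, 350.8]
orientation: [-1.496, -2.76, -0.001]
ft_force: [-0.1, -0.1, -0.5]
width: 52.5
grasp_force: 0.0
```

{"name": "step_arm", "arguments": {
  "targets": [
    [[0,0,0.7,0,0,0,1],[0.2,0.3,0.3,0,0,0,1],[0.5,0.7,0,0,0,0,1],[0.5,0.7,0,0,0,0,1],[0.5,0.7,0,0,0,0,1]]
  ]
}}

```text
t: 11.45
ee_pos: [436.0, -234.8, 399.8]
orientation: [-1.497, -2.761, -0.0]
ft_force: [-0.0, -0.2, -0.1]
width: 87.7
grasp_force: 0.0
```

{"name": "step_arm", "arguments": {
  "targets": [
    [[0.5,0.7,0,0,0,0,1],[0.5,0.7,0,0,0,0,1],[0.5,0.7,0,0,0,0,1],[0.5,0.7,0,0,0,0,1],[0.5,0.68,0,0,0,0,1]]
  ]
}}

```text
t: 12.08
ee_pos: [560.8, -60.5, 399.6]
orientation: [-1.496, -2.761, 0.0]
ft_force: [-0.9, -0.8, 0.6]
width: 88.0
grasp_force: 0.0
```

```bash
python3 - <<'E'
from h import *
d=snap('wrist','w2'); o=readout.get_obs(); print(o['t'],o['ee_pos'])
t=snap('top','top2')
cv2.imwrite('pics/v2.png',np.hstack([cv2.resize(d['pixels'],(400,300)),t['pixels'][150:450,245:645]])[:,:,::-1])
E
```

```text
12.125 [563.10689173 -57.65609715 399.85098699]
```

View pics/v2.png

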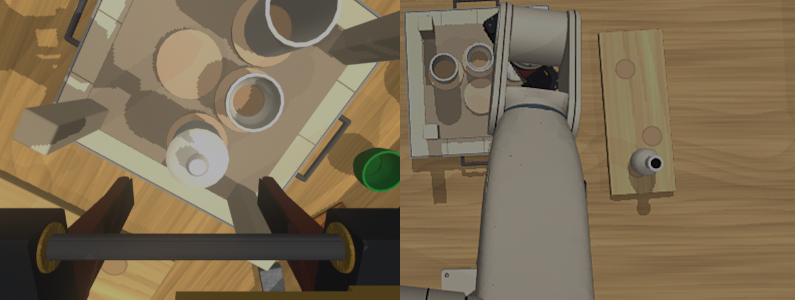

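The bottle stands upright on the board. The jar knob is at (320,261) in the wrist picture, and the jar is free to take.

```bash
python3 - <<'E'
from h import *
_,K,E=load('w2');_,Kt,Et=load('top0')
print(onplane(K,E,(320,261),163),onplane(K,E,(315,250),139),tri(ray(K,E,(320,261)),ray(Kt,Et,(362.2,214.4))))
print('disc bottle',onplane(K,E,(301,99),63),'bowl',onplane(K,E,(407,160),105))
E
```

```text
[562.65582269 -56.63656575 163.        ] [560.73241507 -58.70011215 139.        ] (array([564.7464461 , -63.08197955, 142.15739203]), np.float64(4.369671518238124))
disc bottle [500.27565967  15.21392229  63.        ] bowl [583.73563879  19.8184645  105.        ]
```

{"name": "step_arm", "arguments": {
  "targets": [
    [[0.03,0.04,0,0,0,0,1],[0,0,-0.4,0,0,0,1],[0,0,-0.5,0,0,0,1],[0,0,-0.5,0,0,0,1],[0,0,-0.4,0,0,0,1]]
  ]
}}

```text
t: 12.8
ee_pos: [560.8, -61.7, 309.1]
orientation: [-1.498, -2.76, 0.001]
ft_force: [-0.3, 0.2, -0.1]
width: 87.8
grasp_force: 0.0
```

{"name": "step_arm", "arguments": {
  "targets": [
    [[0,0,-0.3,0,0,0,1],[0,0,-0.18,0,0,0,1],[0,0,0,0,0,0,1],[0,0,0,0,0,0,0.8],[0,0,0,0,0,0,0]]
  ]
}}

```text
t: 13.42
ee_pos: [562.2, -61.0, 286.8]
orientation: [1.496, 2.761, 0.001]
ft_force: [0.4, -0.4, -0.1]
width: 71.2
grasp_force: 0.0
```

{"name": "step_arm", "arguments": {
  "targets": [
    [[0,0,0,0,0,0,0],[0,0,0,0,0,0,0],[0,0,0,0,0,0,0],[0,0,0,0,0,0,0],[0,0,0,0,0,0,0]]
  ]
}}

```text
t: 14.05
ee_pos: [562.2, -60.9, 286.6]
orientation: [1.497, 2.761, 0.001]
ft_force: [0.1, 1.2, 6.1]
width: 62.3
grasp_force: 30.0
```

{"name": "step_arm", "arguments": {
  "targets": [
    [[0,0,0.1,0,0,0,0],[0,0,0.3,0,0,0,0],[0,0,0.5,0,0,0,0],[0,0,0.6,0,0,0,0],[0,0,0.6,0,0,0,0]]
  ]
}}

```text
t: 14.68
ee_pos: [561.6, -61.0, 392.6]
orientation: [-1.497, -2.762, 0.0]
ft_force: [0.0, 0.9, -2.8]
width: 62.6
grasp_force: 30.0
```

{"name": "step_arm", "arguments": {
  "targets": [
    [[0,0,0.5,0,0,0,0],[-0.1,-0.3,0,0,0,0,0],[-0.24,-0.7,0,0,0,0,0],[-0.24,-0.8,0,0,0,0,0],[-0.24,-0.8,0,0,0,0,0]]
  ]
}}

```text
t: 15.3
ee_pos: [519.5, -192.6, 414.9]
orientation: [-1.496, -2.76, 0.001]
ft_force: [0.5, -0.2, -2.5]
width: 62.9
grasp_force: 30.0
```

{"name": "step_arm", "arguments": {
  "targets": [
    [[-0.24,-0.8,0,0,0,0,0],[-0.24,-0.8,0,0,0,0,0],[-0.24,-0.8,0,0,0,0,0],[-0.24,-0.6,0,0,0,0,0],[-0.06,-0.2,-0.2,0,0,0,0]]
  ]
}}

```text
t: 15.92
ee_pos: [468.4, -352.9, 405.3]
orientation: [-1.5, -2.76, 0.0]
ft_force: [0.9, 0.7, -3.4]
width: 62.5
grasp_force: 30.0
```

{"name": "step_arm", "arguments": {
  "targets": [
    [[0,0,-0.5,0,0,0,0],[0,0,-0.7,0,0,0,0],[0,0,-0.7,0,0,0,0],[0,0,-0.6,0,0,0,0],[0,0,-0.4,0,0,0,0]]
  ]
}}

```text
t: 16.55
ee_pos: [469.1, -350.1, 258.7]
orientation: [-1.495, -2.759, -0.001]
ft_force: [0.1, 0.5, -2.7]
width: 62.6
grasp_force: 30.0
```

{"name": "step_arm", "arguments": {
  "targets": [
    [[0,0,-0.2,0,0,0,0],[0,0,-0.06,0,0,0,0],[0,0,-0.04,0,0,0,0],[0,0,-0.03,0,0,0,0],[0,0,0,0,0,0,0]]
  ]
}}

```text
t: 17.18
ee_pos: [470.0, -351.0, 245.1]
orientation: [1.497, 2.761, -0.0]
ft_force: [0.1, 0.4, -3.1]
width: 62.5
grasp_force: 30.0
```

{"name": "step_arm", "arguments": {
  "targets": [
    [[0,0,-0.02,0,0,0,0],[0,0,-0.01,0,0,0,0],[0,0,-0.01,0,0,0,0],[0,0,-0.01,0,0,0,0],[0,0,0,0,0,0,0]]
  ]
}}

```text
t: 17.8
ee_pos: [470.2, -351.2, 243.6]
orientation: [1.496, 2.761, -0.0]
ft_force: [-2.8, 2.5, 11.0]
width: 62.6
grasp_force: 30.0
```

{"name": "step_arm", "arguments": {
  "targets": [
    [[0,0,0,0,0,0,1],[0,0,0,0,0,0,1],[0,0,0,0,0,0,1],[0,0,0.2,0,0,0,1],[0,0,0.5,0,0,0,1]]
  ]
}}

```text
t: 18.42
ee_pos: [469.6, -350.7, 276.9]
orientation: [-1.496, -2.76, -0.001]
ft_force: [-0.1, 0.7, -0.0]
width: 87.7
grasp_force: 0.0
```

{"name": "step_arm", "arguments": {
  "targets": [
    [[0,0,0.8,0,0,0,1],[0,0,0.8,0,0,0,1],[0.1,0.3,0.6,0,0,0,1],[0.16,0.8,0.26,0,0,0,1],[0.16,0.85,0,0,0,0,1]]
  ]
}}

```text
t: 19.05
ee_pos: [491.2, -252.9, 402.3]
orientation: [1.497, 2.758, 0.0]
ft_force: [1.2, -0.2, -0.1]
width: 87.8
grasp_force: 0.0
```

{"name": "step_arm", "arguments": {
  "targets": [
    [[0.16,0.85,0,0,0,0,1],[0.16,0.85,0,0,0,0,1],[0.16,0.85,0,0,0,0,1],[0.16,0.85,0,0,0,0,1],[0.16,0.85,0,0,0,0,1]]
  ]
}}

```text
t: 19.68
ee_pos: [531.0, -39.6, 400.9]
orientation: [1.497, 2.761, 0.001]
ft_force: [0.9, -0.6, -0.1]
width: 87.9
grasp_force: 0.0
```

{"name": "step_arm", "arguments": {
  "targets": [
    [[0.16,0.85,0,0,0,0,1],[0.16,0.85,0,0,0,0,1],[0.16,0.7,0,0,0,0,1],[0.02,0.29,0,0,0,0,1],[0,0,0,0,0,0,1]]
  ]
}}

```text
t: 20.3
ee_pos: [555.7, 93.8, 400.3]
orientation: [1.495, 2.763, -0.0]
ft_force: [0.0, 0.2, -0.3]
width: 87.7
grasp_force: 0.0
```

```bash
python3 - <<'E'
from h import *
d=snap('wrist','w3'); o=readout.get_obs(); print(o['t'],o['ee_pos'])
t=snap('top','top3')
cv2.imwrite('pics/v3.png',np.hstack([cv2.resize(d['pixels'],(400,300)),t['pixels'][150:450,245:645]])[:,:,::-1])
E
```

```text
20.35 [555.63277164  93.10898044 400.25381413]
```

View pics/v3.png

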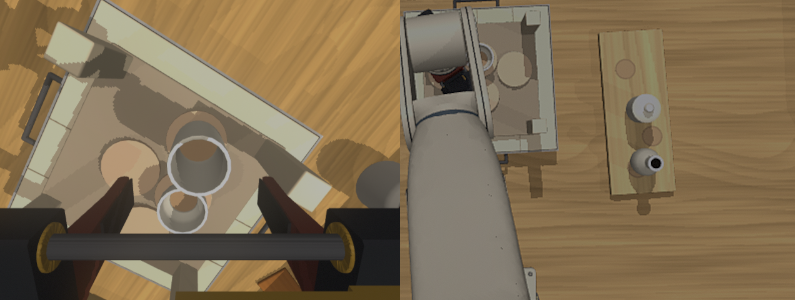

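Jar and bottle stand on the board. The tumbler rim at (318,264) is centred between the fingers, so I'll descend and grip it.

{"name": "step_arm", "arguments": {
  "targets": [
    [[0,0.02,-0.2,0,0,0,1],[0,0,-0.4,0,0,0,1],[0,0,-0.5,0,0,0,1],[0,0,-0.4,0,0,0,1],[0,0,-0.3,0,0,0,1]]
  ]
}}

```text
t: 21.02
ee_pos: [555.6, 93.7, 308.7]
orientation: [-1.498, -2.76, 0.001]
ft_force: [-0.5, 0.6, 0.1]
width: 87.8
grasp_force: 0.0
```

{"name": "step_arm", "arguments": {
  "targets": [
    [[0,0,-0.08,0,0,0,1],[0,0,0,0,0,0,0.8],[0,0,0,0,0,0,0],[0,0,0,0,0,0,0],[0,0,0,0,0,0,0]]
  ]
}}

```text
t: 21.65
ee_pos: [556.4, 94.7, 306.9]
orientation: [1.496, 2.76, 0.002]
ft_force: [1.6, 1.0, 2.8]
width: 60.3
grasp_force: 30.0
```

{"name": "step_arm", "arguments": {
  "targets": [
    [[0,0,0,0,0,0,0],[0,0,0,0,0,0,0],[0,0,0,0,0,0,0],[0,0,0,0,0,0,0],[0,0,0,0,0,0,0]]
  ]
}}

```text
t: 22.28
ee_pos: [556.5, 94.7, 306.9]
orientation: [1.496, 2.761, 0.002]
ft_force: [1.6, 1.1, 5.5]
width: 60.0
grasp_force: 30.0
```

{"name": "step_arm", "arguments": {
  "targets": [
    [[0,0,0.1,0,0,0,0],[0,0,0.3,0,0,0,0],[0,0,0.5,0,0,0,0],[0,0,0.6,0,0,0,0],[0,0,0.6,0,0,0,0]]
  ]
}}

```text
t: 22.9
ee_pos: [555.4, 94.4, 412.5]
orientation: [-1.497, -2.761, 0.001]
ft_force: [0.5, 1.0, -3.0]
width: 60.4
grasp_force: 29.9
```

{"name": "step_arm", "arguments": {
  "targets": [
    [[0,0,0.5,0,0,0,0],[0.04,-0.39,0,0,0,0,0],[0.06,-0.8,0,0,0,0,0],[0.06,-0.8,0,0,0,0,0],[0.06,-0.8,0,0,0,0,0]]
  ]
}}

```text
t: 23.52
ee_pos: [566.2, -47.1, 435.0]
orientation: [-1.496, -2.76, 0.002]
ft_force: [0.7, 0.2, -2.7]
width: 60.1
grasp_force: 29.9
```

{"name": "step_arm", "arguments": {
  "targets": [
    [[0.06,-0.8,0,0,0,0,0],[0.06,-0.8,0,0,0,0,0],[0.06,-0.8,0,0,0,0,0],[0.06,-0.8,0,0,0,0,0],[0.06,-0.8,0,0,0,0,0]]
  ]
}}

```text
t: 24.15
ee_pos: [580.9, -247.2, 434.8]
orientation: [-1.497, -2.759, 0.001]
ft_force: [0.7, 0.7, -2.5]
width: 60.5
grasp_force: 29.9
```

{"name": "step_arm", "arguments": {
  "targets": [
    [[0.06,-0.8,0,0,0,0,0],[0.06,-0.8,0,0,0,0,0],[0.04,-0.4,0,0,0,0,0],[0,0,-0.3,0,0,0,0],[0,0,-0.6,0,0,0,0]]
  ]
}}

```text
t: 24.78
ee_pos: [589.7, -344.2, 390.5]
orientation: [1.497, 2.761, 0.001]
ft_force: [0.5, 0.7, -2.6]
width: 60.4
grasp_force: 29.9
```

{"name": "step_arm", "arguments": {
  "targets": [
    [[0,0,-0.7,0,0,0,0],[0,0,-0.7,0,0,0,0],[0,0,-0.6,0,0,0,0],[0,0,-0.3,0,0,0,0],[0,0,-0.1,0,0,0,0]]
  ]
}}

```text
t: 25.4
ee_pos: [589.7, -344.0, 270.0]
orientation: [-1.495, -2.761, -0.0]
ft_force: [0.9, -0.6, -2.3]
width: 60.2
grasp_force: 29.9
```

{"name": "step_arm", "arguments": {
  "targets": [
    [[0,0,-0.05,0,0,0,0],[0,0,-0.04,0,0,0,0],[0,0,-0.04,0,0,0,0],[0,0,-0.02,0,0,0,0],[0,0,0,0,0,0,0]]
  ]
}}

```text
t: 26.02
ee_pos: [590.0, -345.1, 264.0]
orientation: [1.497, 2.761, -0.0]
ft_force: [-0.4, 0.4, -1.3]
width: 60.2
grasp_force: 29.9
```

{"name": "step_arm", "arguments": {
  "targets": [
    [[0,0,-0.02,0,0,0,0],[0,0,-0.01,0,0,0,0],[0,0,0,0,0,0,0],[0,0,0,0,0,0,1],[0,0,0,0,0,0,1]]
  ]
}}

```text
t: 26.65
ee_pos: [590.0, -345.0, 262.3]
orientation: [1.497, 2.762, 0.0]
ft_force: [-0.4, 0.0, -0.4]
width: 77.0
grasp_force: 0.0
```

{"name": "step_arm", "arguments": {
  "targets": [
    [[0,0,0,0,0,0,1],[0,0,0.2,0,0,0,1],[0,0,0.5,0,0,0,1],[0,0,0.7,0,0,0,1],[0,0,0.8,0,0,0,1]]
  ]
}}

```text
t: 27.28
ee_pos: [589.8, -344.9, 373.4]
orientation: [-1.497, -2.761, -0.0]
ft_force: [-0.4, 0.3, 0.2]
width: 88.0
grasp_force: 0.0
```

{"name": "step_arm", "arguments": {
  "targets": [
    [[0,0.3,0.5,0,0,0,1],[-0.02,0.8,0.05,0,0,0,1],[-0.02,0.8,0,0,0,0,1],[-0.02,0.8,0,0,0,0,1],[-0.02,0.8,0,0,0,0,1]]
  ]
}}

```text
t: 27.9
ee_pos: [585.4, -167.8, 399.7]
orientation: [-1.496, -2.762, -0.0]
ft_force: [0.5, 0.6, -0.8]
width: 87.4
grasp_force: 0.0
```

{"name": "step_arm", "arguments": {
  "targets": [
    [[-0.02,0.8,0,0,0,0,1],[-0.02,0.8,0,0,0,0,1],[0,0.8,0,0,0,0,1],[0,0.8,0,0,0,0,1],[0,0.54,0,0,0,0,1]]
  ]
}}

```text
t: 28.52
ee_pos: [583.1, 19.5, 399.7]
orientation: [-1.495, -2.762, 0.0]
ft_force: [0.5, 0.4, -0.5]
width: 87.7
grasp_force: 0.0
```

{"name": "step_arm", "arguments": {
  "targets": [
    [[0,0,-0.4,0,0,0,1],[0,0,-0.6,0,0,0,1],[0,0,-0.4,0,0,0,1],[0,0,0,0,0,0,1],[0,0,0,0,0,0,1]]
  ]
}}

```text
t: 29.15
ee_pos: [584.0, 17.4, 330.5]
orientation: [1.496, 2.762, 0.001]
ft_force: [0.4, -0.4, 1.0]
width: 87.6
grasp_force: 0.0
```

```bash
python3 - <<'E'
from h import *
d=snap('wrist','w4'); o=readout.get_obs(); print(o['t'],o['ee_pos'])
t=snap('top','top4')
cv2.imwrite('pics/v4.png',np.hstack([cv2.resize(d['pixels'],(400,300)),t['pixels'][150:450,245:645]])[:,:,::-1])
E
```

```text
29.2 [584.14821841  17.30975179 330.74197421]
```

View pics/v4.png

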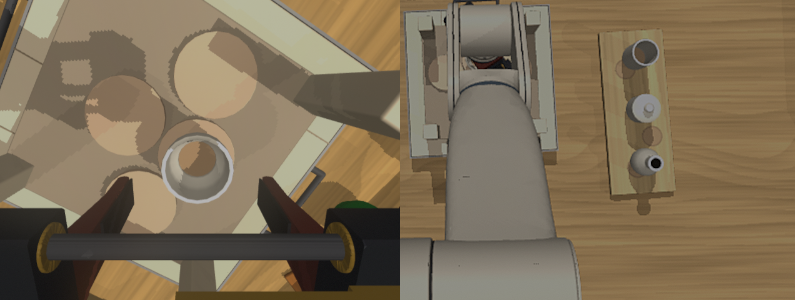

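All three pots stand on the board, and the bowl rim is at (317,272) between the fingers. I'll check the bowl and disc centres by ray casting.

```bash
python3 - <<'E'
from h import *
_,K,E=load('w4');_,Kt,Et=load('top0')
print('bowl',onplane(K,E,(317,272),105),tri(ray(K,E,(317,272)),ray(Kt,Et,(324.6,207.2))))
for n,u in [('tum',(216,73)),('bot',(125,117)),('jar',(138,205))]: print(n,onplane(K,E,np.array(u)*1.6,63))
t=load('top0')[0]; g=cv2.medianBlur(cv2.cvtColor(t,cv2.COLOR_RGB2GRAY),5)
c=cv2.HoughCircles(g,cv2.HOUGH_GRADIENT,1,80,param1=100,param2=30,minRadius=35,maxRadius=46); print(c)
for q in c[0]: print(onplane(Kt,Et,q[:2],70).round(1))
E
```

```text
bowl [586.24130582  17.96843573 105.        ] (array([586.09990949,  15.59964846,  98.38593207]), np.float64(3.126934340177562))
tum [555.74680009  96.12241209  63.        ]
bot [503.69386739  12.49470527  63.        ]
jar [562.13079616 -64.6046394   63.        ]
[[[138.5 371.5  39.9]
  [172.5 253.5  39.3]]]
[227.5 429.4  70. ]
[487.3 355.9  70. ]
```

{"name": "step_arm", "arguments": {
  "targets": [
    [[0.02,0,-0.2,0,0,0,1],[0,0,-0.4,0,0,0,1],[0,0,-0.4,0,0,0,1],[0,0,-0.3,0,0,0,1],[0,0,-0.18,0,0,0,1]]
  ]
}}

```text
t: 29.88
ee_pos: [584.8, 17.0, 254.7]
orientation: [-1.497, -2.761, 0.001]
ft_force: [-0.4, -0.3, 0.4]
width: 87.9
grasp_force: 0.0
```

{"name": "step_arm", "arguments": {
  "targets": [
    [[0,0,0,0,0,0,1],[0,0,0,0,0,0,0.8],[0,0,0,0,0,0,0],[0,0,0,0,0,0,0],[0,0,0,0,0,0,0]]
  ]
}}

```text
t: 30.5
ee_pos: [585.2, 17.1, 256.3]
orientation: [1.497, 2.761, 0.001]
ft_force: [-0.1, -0.6, 3.3]
width: 62.9
grasp_force: 30.0
```

{"name": "step_arm", "arguments": {
  "targets": [
    [[0,0,0,0,0,0,0],[0,0,0,0,0,0,0],[0,0,0,0,0,0,0],[0,0,0,0,0,0,0],[0,0,0.2,0,0,0,0]]
  ]
}}

```text
t: 31.12
ee_pos: [584.4, 17.0, 265.2]
orientation: [-1.496, -2.76, 0.002]
ft_force: [0.9, 0.0, -2.2]
width: 63.0
grasp_force: 30.0
```

{"name": "step_arm", "arguments": {
  "targets": [
    [[0,0,0.3,0,0,0,0],[0,0,0.5,0,0,0,0],[0,0,0.6,0,0,0,0],[0,0,0.6,0,0,0,0],[0,0,0.5,0,0,0,0]]
  ]
}}

```text
t: 31.75
ee_pos: [584.8, 17.0, 392.8]
orientation: [1.497, 2.761, 0.001]
ft_force: [0.3, 0.2, -1.1]
width: 62.8
grasp_force: 30.0
```

{"name": "step_arm", "arguments": {
  "targets": [
    [[-0.1,0.34,0,0,0,0,0],[-0.2,0.7,0,0,0,0,0],[-0.22,0.75,0,0,0,0,0],[-0.22,0.75,0,0,0,0,0],[-0.22,0.75,0,0,0,0,0]]
  ]
}}

```text
t: 32.38
ee_pos: [535.4, 183.4, 389.5]
orientation: [-1.496, -2.761, 0.002]
ft_force: [0.4, 0.7, -1.6]
width: 63.0
grasp_force: 30.0
```

{"name": "step_arm", "arguments": {
  "targets": [
    [[-0.22,0.75,0,0,0,0,0],[-0.22,0.75,0,0,0,0,0],[-0.22,0.75,0,0,0,0,0],[-0.22,0.75,0,0,0,0,0],[-0.12,0.45,0,0,0,0,0]]
  ]
}}

```text
t: 33.0
ee_pos: [485.3, 355.9, 389.6]
orientation: [-1.494, -2.762, 0.003]
ft_force: [0.4, -0.7, -1.2]
width: 62.8
grasp_force: 30.0
```

{"name": "step_arm", "arguments": {
  "targets": [
    [[0,0,0,0,0,0,0],[0,0,0,0,0,0,0],[0,0,0,0,0,0,0],[0,0,0,0,0,0,0],[0,0,0,0,0,0,0]]
  ]
}}

```text
t: 33.62
ee_pos: [487.2, 353.6, 390.8]
orientation: [1.498, 2.761, 0.0]
ft_force: [-0.4, 0.1, -1.0]
width: 62.9
grasp_force: 30.0
```

```bash
python3 - <<'E'
from h import *
d=snap('wrist','w5'); o=readout.get_obs(); print(o['t'],o['ee_pos'],o['qpos'].round(2))
E
```

```text
33.675 [487.10968392 353.66657592 390.77085859] [ 0.61  0.41  1.69 -0.    1.04  0.03]
```

View pics/w5.png

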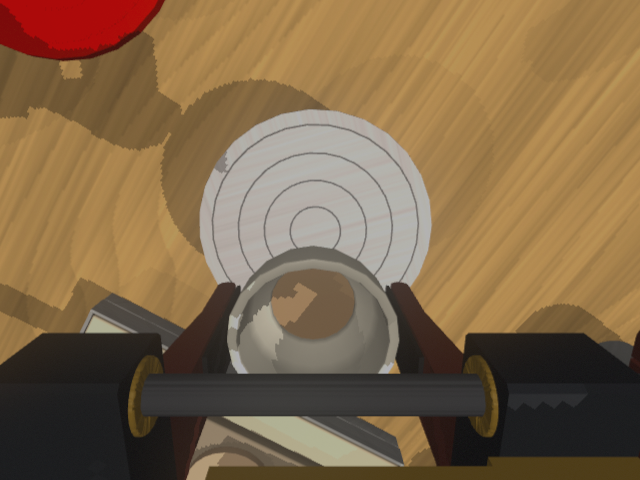

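The bowl is held level above the silver wheel, with its inner ring centre at about (315.5,230).

```bash
python3 - <<'E'
from h import *
p,K,E=load('w5');_,Kt,Et=load('top0')
c=onplane(K,E,(315.5,230),70);print(c,tri(ray(K,E,(315.5,230)),ray(Kt,Et,(172.8,253.7))))
for a in np.radians([0,90,180,270]): print(proj(K,E,c+90*np.array([np.cos(a),np.sin(a),0])).round())
print([onplane(K,E,u,70).round(1) for u in [(315,110),(200,228),(431,228)]], 'bowl rim',proj(K,E,[487,353.7,240]),onplane(K,E,(313,316),240))
E
```

```text
[489.2079135  353.94655063  70.        ] (array([487.60780109, 354.60590978,  74.13550982]), np.float64(2.048651742453805))
[409. 289.]
[383. 129.]
[214. 166.]
[256. 319.]
[array([440.6, 427.7,  70. ]), array([413.4, 306.5,  70. ]), array([563.3, 404. ,  70. ])] bowl rim [313.36353417 339.46082856] [481.74372269 361.53262622 240.        ]
```

{"name": "step_arm", "arguments": {
  "targets": [
    [[0.02,0.02,-0.2,0,0,0,0],[0,0,-0.5,0,0,0,0],[0,0,-0.6,0,0,0,0],[0,0,-0.6,0,0,0,0],[0,0,-0.4,0,0,0,0]]
  ]
}}

```text
t: 34.3
ee_pos: [487.5, 354.8, 273.7]
orientation: [-1.497, -2.761, 0.003]
ft_force: [1.4, 0.7, -1.0]
width: 63.0
grasp_force: 30.0
```

{"name": "step_arm", "arguments": {
  "targets": [
    [[0,0,-0.12,0,0,0,0],[0,0,-0.04,0,0,0,0],[0,0,-0.04,0,0,0,0],[0,0,-0.02,0,0,0,0],[0,0,0,0,0,0,0]]
  ]
}}

```text
t: 34.92
ee_pos: [488.0, 355.1, 265.1]
orientation: [1.497, 2.762, 0.001]
ft_force: [-0.3, 0.3, -1.6]
width: 62.8
grasp_force: 30.0
```

{"name": "step_arm", "arguments": {
  "targets": [
    [[0,0,-0.02,0,0,0,0],[0,0,-0.01,0,0,0,0],[0,0,0,0,0,0,0],[0,0,0,0,0,0,0],[0,0,0,0,0,0,0]]
  ]
}}

```text
t: 35.55
ee_pos: [487.9, 355.0, 263.3]
orientation: [1.497, 2.762, 0.0]
ft_force: [-0.5, -0.3, 1.4]
width: 63.0
grasp_force: 30.0
```

{"name": "step_arm", "arguments": {
  "targets": [
    [[0,0,-0.01,0,0,0,0],[0,0,0,0,0,0,0],[0,0,0,0,0,0,1],[0,0,0,0,0,0,1],[0,0,0,0,0,0,1]]
  ]
}}

```text
t: 36.17
ee_pos: [487.9, 355.1, 262.5]
orientation: [-1.497, -2.762, 0.0]
ft_force: [-0.2, 0.7, -0.2]
width: 86.9
grasp_force: 0.0
```

{"name": "step_arm", "arguments": {
  "targets": [
    [[0,0,0.2,0,0,0,1],[0,0,0.5,0,0,0,1],[0,0,0.7,0,0,0,1],[0,0,0.7,0,0,0,1],[0,0,0.65,0,0,0,1]]
  ]
}}

```text
t: 36.8
ee_pos: [487.9, 355.0, 402.2]
orientation: [1.497, 2.762, 0.001]
ft_force: [0.6, 0.4, -0.1]
width: 87.7
grasp_force: 0.0
```

{"name": "step_arm", "arguments": {
  "targets": [
    [[-0.02,-0.4,0,0,0,0,1],[-0.02,-0.82,0,0,0,0,1],[-0.02,-0.82,0,0,0,0,1],[-0.02,-0.82,0,0,0,0,1],[-0.02,-0.82,0,0,0,0,1]]
  ]
}}

```text
t: 37.42
ee_pos: [481.9, 168.9, 399.2]
orientation: [-1.497, -2.761, 0.002]
ft_force: [0.0, -0.9, 0.2]
width: 87.8
grasp_force: 0.0
```

{"name": "step_arm", "arguments": {
  "targets": [
    [[-0.02,-0.82,0,0,0,0,1],[-0.02,-0.82,0,0,0,0,1],[-0.02,-0.82,0,0,0,0,1],[-0.02,-0.82,0,0,0,0,1],[-0.02,-0.82,0,0,0,0,1]]
  ]
}}

```text
t: 38.05
ee_pos: [476.6, -35.8, 399.3]
orientation: [-1.497, -2.76, 0.001]
ft_force: [1.2, 0.1, -0.4]
width: 88.2
grasp_force: 0.0
```

{"name": "step_arm", "arguments": {
  "targets": [
    [[-0.02,-0.82,0,0,0,0,1],[-0.02,-0.82,0,0,0,0,1],[-0.02,-0.82,0,0,0,0,1],[-0.02,-0.82,0,0,0,0,1],[-0.02,-0.82,0,0,0,0,1]]
  ]
}}

```text
t: 38.67
ee_pos: [471.5, -240.5, 399.2]
orientation: [-1.497, -2.76, 0.0]
ft_force: [-0.0, 1.0, 0.5]
width: 88.1
grasp_force: 0.0
```

{"name": "step_arm", "arguments": {
  "targets": [
    [[-0.02,-0.82,0,0,0,0,1],[-0.02,-0.82,0,0,0,0,1],[-0.02,-0.6,0,0,0,0,1],[0,0,0,0,0,0,1],[0,0,0,0,0,0,1]]
  ]
}}

```text
t: 39.3
ee_pos: [469.1, -350.3, 399.3]
orientation: [-1.497, -2.76, -0.001]
ft_force: [-0.3, 1.0, -0.0]
width: 88.1
grasp_force: 0.0
```

```bash
python3 - <<'E'
from h import *
d=snap('wrist','w6'); o=readout.get_obs(); print(o['t'],o['ee_pos'])
t=snap('top','top6')
cv2.imwrite('pics/v6.png',np.hstack([cv2.resize(d['pixels'],(400,300)),t['pixels'][150:450,100:500]])[:,:,::-1])
E
```

```text
39.35 [ 469.37614658 -350.01194128  399.56206703]
```

View pics/v6.png

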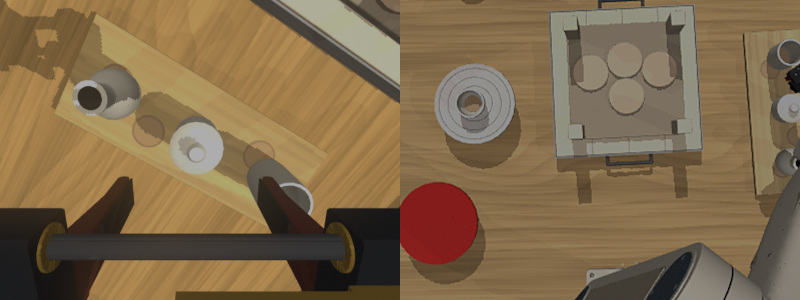

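The bowl stands at the wheel's middle (171,253) and the discs are clear. I'll measure the disc centres.

```bash
python3 - <<'E'
from h import *
t,K,E=load('top6'); s=4
r=cv2.resize(t[180:275,265:390],None,fx=s,fy=s,interpolation=cv2.INTER_CUBIC).astype(int)
hsv=cv2.cvtColor(r.clip(0,255).astype('uint8'),cv2.COLOR_RGB2HSV)
g=cv2.GaussianBlur(hsv[:,:,1],(7,7),0)
for im in (g,cv2.GaussianBlur(cv2.cvtColor(r.astype('uint8'),cv2.COLOR_RGB2GRAY),(7,7),0)):
  c=cv2.HoughCircles(im,cv2.HOUGH_GRADIENT,1,100,param1=60,param2=15,minRadius=62,maxRadius=80)
  for q in c[0][:6]:
    u=(265+(q[0]+.5)/s-.5,180+(q[1]+.5)/s-.5); print(np.round(u,1),q[2],onplane(K,E,u,63).round(1))
print('bowl',onplane(K,E,(171,253),112), 'wheel', onplane(K,E,(174.5,254),70))
E
```

```text
Traceback (most recent call last):
TypeError: 'NoneType' object is not subscriptable
```

The pick positions and the disc centres cast from w4 agree within about 4 mm, against a 15 mm margin. I'll regrip the jar.

{"name": "step_arm", "arguments": {
  "targets": [
    [[0,0,-0.3,0,0,0,1],[0,0,-0.6,0,0,0,1],[0,0,-0.7,0,0,0,1],[0,0,-0.6,0,0,0,1],[0,0,-0.4,0,0,0,1]]
  ]
}}

```text
t: 40.02
ee_pos: [469.5, -349.8, 267.8]
orientation: [-1.494, -2.76, -0.001]
ft_force: [-0.3, 0.5, -0.6]
width: 87.9
grasp_force: 0.0
```

{"name": "step_arm", "arguments": {
  "targets": [
    [[0,0,-0.3,0,0,0,1],[0,0,-0.2,0,0,0,1],[0,0,-0.04,0,0,0,1],[0,0,0,0,0,0,0.8],[0,0,0,0,0,0,0]]
  ]
}}

```text
t: 40.65
ee_pos: [470.1, -351.2, 243.9]
orientation: [1.496, 2.761, -0.0]
ft_force: [-0.0, 0.5, 0.2]
width: 71.5
grasp_force: 0.0
```

{"name": "step_arm", "arguments": {
  "targets": [
    [[0,0,0,0,0,0,0],[0,0,0,0,0,0,0],[0,0,0,0,0,0,0],[0,0,0,0,0,0,0],[0,0,0,0,0,0,0]]
  ]
}}

```text
t: 41.28
ee_pos: [470.2, -351.1, 243.7]
orientation: [1.497, 2.761, -0.0]
ft_force: [0.2, 0.0, 5.6]
width: 62.8
grasp_force: 30.0
```

```bash
python3 - <<'E'
from h import *
t,K,E=load('top6')
for n,u in dict(tum=(291.3,222),jar=(359.3,219.8),bot=(327,246.8)).items(): print(n,onplane(K,E,u,63).round(1))
E
```

```text
tum [556.1  90.   63. ]
jar [559.6 -64.1  63. ]
bot [499.    9.9  63. ]
```

{"name": "step_arm", "arguments": {
  "targets": [
    [[0,0,0.1,0,0,0,0],[0,0,0.3,0,0,0,0],[0,0,0.6,0,0,0,0],[0,0,0.7,0,0,0,0],[0,0,0.7,0,0,0,0]]
  ]
}}

```text
t: 41.9
ee_pos: [469.6, -350.8, 364.8]
orientation: [-1.497, -2.762, -0.0]
ft_force: [0.6, -0.2, -2.1]
width: 62.4
grasp_force: 30.0
```

{"name": "step_arm", "arguments": {
  "targets": [
    [[0,0,0.7,0,0,0,0],[0,0,0.36,0,0,0,0],[0.1,0.3,0,0,0,0,0],[0.25,0.78,0,0,0,0,0],[0.25,0.78,0,0,0,0,0]]
  ]
}}

```text
t: 42.52
ee_pos: [499.6, -256.0, 414.3]
orientation: [-1.497, -2.758, -0.001]
ft_force: [0.1, -0.1, -2.5]
width: 62.4
grasp_force: 30.0
```

{"name": "step_arm", "arguments": {
  "targets": [
    [[0.25,0.78,0,0,0,0,0],[0.25,0.78,0,0,0,0,0],[0.25,0.78,0,0,0,0,0],[0.25,0.78,0,0,0,0,0],[0.23,0.8,0,0,0,0,0]]
  ]
}}

```text
t: 43.15
ee_pos: [561.0, -59.7, 414.2]
orientation: [-1.495, -2.759, 0.002]
ft_force: [0.2, -0.5, -2.6]
width: 62.5
grasp_force: 30.0
```

{"name": "step_arm", "arguments": {
  "targets": [
    [[0,0,0,0,0,0,0],[0,0,-0.4,0,0,0,0],[0,0,-0.6,0,0,0,0],[0,0,-0.6,0,0,0,0],[0,0,-0.5,0,0,0,0]]
  ]
}}

```text
t: 43.78
ee_pos: [560.2, -62.1, 308.8]
orientation: [-1.496, -2.759, 0.002]
ft_force: [0.3, 0.3, -3.2]
width: 62.3
grasp_force: 30.0
```

{"name": "step_arm", "arguments": {
  "targets": [
    [[0,0,-0.3,0,0,0,0],[0,0,-0.1,0,0,0,0],[0,0,-0.04,0,0,0,0],[0,0,-0.02,0,0,0,0],[0,0,0,0,0,0,0]]
  ]
}}

```text
t: 44.4
ee_pos: [561.6, -62.0, 288.8]
orientation: [1.497, 2.761, 0.001]
ft_force: [-0.1, 0.1, -3.3]
width: 62.3
grasp_force: 30.0
```

{"name": "step_arm", "arguments": {
  "targets": [
    [[0,0,-0.02,0,0,0,0],[0,0,-0.01,0,0,0,0],[0,0,0,0,0,0,0],[0,0,0,0,0,0,0],[0,0,0,0,0,0,0]]
  ]
}}

```text
t: 45.02
ee_pos: [561.5, -62.0, 286.8]
orientation: [1.497, 2.762, 0.0]
ft_force: [0.0, 0.7, -0.6]
width: 62.3
grasp_force: 30.0
```

{"name": "step_arm", "arguments": {
  "targets": [
    [[0,0,-0.01,0,0,0,0],[0,0,-0.01,0,0,0,0],[0,0,0,0,0,0,0],[0,0,0,0,0,0,1],[0,0,0,0,0,0,1]]
  ]
}}

```text
t: 45.65
ee_pos: [561.5, -62.0, 285.7]
orientation: [1.497, 2.762, 0.0]
ft_force: [0.8, -0.0, -0.5]
width: 78.7
grasp_force: 0.0
```

{"name": "step_arm", "arguments": {
  "targets": [
    [[0,0,0,0,0,0,1],[0,0,0.2,0,0,0,1],[0,0,0.6,0,0,0,1],[0,0,0.7,0,0,0,1],[0,0,0.79,0,0,0,1]]
  ]
}}

```text
t: 46.28
ee_pos: [561.2, -62.0, 401.6]
orientation: [-1.497, -2.762, 0.0]
ft_force: [-0.2, -0.0, 0.6]
width: 87.8
grasp_force: 0.0
```

{"name": "step_arm", "arguments": {
  "targets": [
    [[0.07,-0.36,0,0,0,0,1],[0.07,-0.8,0,0,0,0,1],[0.07,-0.8,0,0,0,0,1],[0.07,-0.8,0,0,0,0,1],[0.07,-0.8,0,0,0,0,1]]
  ]
}}

```text
t: 46.9
ee_pos: [578.5, -241.8, 399.1]
orientation: [-1.497, -2.76, 0.0]
ft_force: [-0.6, 0.7, -0.5]
width: 87.8
grasp_force: 0.0
```

{"name": "step_arm", "arguments": {
  "targets": [
    [[0.07,-0.8,0,0,0,0,1],[0.07,-0.8,0,0,0,0,1],[0.08,-0.5,0,0,0,0,1],[0,0,-0.3,0,0,0,1],[0,0,-0.6,0,0,0,1]]
  ]
}}

```text
t: 47.52
ee_pos: [589.6, -344.9, 354.2]
orientation: [1.498, 2.761, 0.0]
ft_force: [-0.1, -0.3, 0.9]
width: 87.9
grasp_force: 0.0
```

{"name": "step_arm", "arguments": {
  "targets": [
    [[0,0,-0.6,0,0,0,1],[0,0,-0.5,0,0,0,1],[0,0,-0.4,0,0,0,1],[0,0,-0.34,0,0,0,1],[0,0,0,0,0,0,1]]
  ]
}}

```text
t: 48.15
ee_pos: [589.4, -344.5, 261.5]
orientation: [-1.495, -2.76, -0.0]
ft_force: [-0.1, 0.3, 1.4]
width: 88.1
grasp_force: 0.0
```

{"name": "step_arm", "arguments": {
  "targets": [
    [[0,0,0,0,0,0,0.8],[0,0,0,0,0,0,0],[0,0,0,0,0,0,0],[0,0,0,0,0,0,0],[0,0,0,0,0,0,0]]
  ]
}}

```text
t: 48.78
ee_pos: [590.2, -345.1, 264.0]
orientation: [1.496, 2.761, -0.0]
ft_force: [0.5, 1.2, 5.4]
width: 60.3
grasp_force: 30.0
```

{"name": "step_arm", "arguments": {
  "targets": [
    [[0,0,0,0,0,0,0],[0,0,0,0,0,0,0],[0,0,0,0,0,0,0],[0,0,0,0,0,0,0],[0,0,0,0,0,0,0]]
  ]
}}

```text
t: 49.4
ee_pos: [590.2, -345.1, 264.0]
orientation: [1.496, 2.761, -0.0]
ft_force: [0.1, 0.9, 5.8]
width: 60.3
grasp_force: 30.0
```

{"name": "step_arm", "arguments": {
  "targets": [
    [[0,0,0.1,0,0,0,0],[0,0,0.3,0,0,0,0],[0,0,0.6,0,0,0,0],[0,0,0.7,0,0,0,0],[0,0,0.7,0,0,0,0]]
  ]
}}

```text
t: 50.02
ee_pos: [589.7, -344.9, 384.7]
orientation: [-1.497, -2.762, 0.0]
ft_force: [-0.2, -0.1, -2.5]
width: 60.5
grasp_force: 30.0
```

{"name": "step_arm", "arguments": {
  "targets": [
    [[0,0,0.7,0,0,0,0],[0,0,0.36,0,0,0,0],[-0.04,0.38,0,0,0,0,0],[-0.06,0.8,0,0,0,0,0],[-0.06,0.8,0,0,0,0,0]]
  ]
}}

```text
t: 50.65
ee_pos: [580.9, -243.8, 433.9]
orientation: [-1.496, -2.758, -0.0]
ft_force: [0.9, 0.4, -3.0]
width: 60.2
grasp_force: 30.0
```

{"name": "step_arm", "arguments": {
  "targets": [
    [[-0.06,0.8,0,0,0,0,0],[-0.06,0.8,0,0,0,0,0],[-0.06,0.8,0,0,0,0,0],[-0.06,0.8,0,0,0,0,0],[-0.06,0.8,0,0,0,0,0]]
  ]
}}

```text
t: 51.28
ee_pos: [565.5, -43.7, 434.2]
orientation: [-1.495, -2.759, 0.002]
ft_force: [0.4, 0.2, -2.3]
width: 60.4
grasp_force: 30.0
```

{"name": "step_arm", "arguments": {
  "targets": [
    [[-0.06,0.8,0,0,0,0,0],[-0.06,0.8,0,0,0,0,0],[-0.06,0.8,0,0,0,0,0],[-0.04,0.4,0,0,0,0,0],[0,0,0,0,0,0,0]]
  ]
}}

```text
t: 51.9
ee_pos: [555.0, 95.3, 435.1]
orientation: [-1.493, -2.762, 0.002]
ft_force: [-1.2, 0.4, -2.7]
width: 60.4
grasp_force: 30.0
```

{"name": "step_arm", "arguments": {
  "targets": [
    [[0,0,-0.3,0,0,0,0],[0,0,-0.6,0,0,0,0],[0,0,-0.6,0,0,0,0],[0,0,-0.5,0,0,0,0],[0,0,-0.3,0,0,0,0]]
  ]
}}

```text
t: 52.52
ee_pos: [555.3, 92.8, 318.9]
orientation: [-1.498, -2.759, 0.003]
ft_force: [-0.2, -0.2, -3.3]
width: 60.2
grasp_force: 30.0
```

{"name": "step_arm", "arguments": {
  "targets": [
    [[0,0,-0.16,0,0,0,0],[0,0,-0.06,0,0,0,0],[0,0,-0.04,0,0,0,0],[0,0,-0.02,0,0,0,0],[0,0,0,0,0,0,0]]
  ]
}}

```text
t: 53.15
ee_pos: [556.0, 94.1, 307.6]
orientation: [1.497, 2.762, 0.001]
ft_force: [0.8, -0.1, -2.5]
width: 60.6
grasp_force: 30.0
```

{"name": "step_arm", "arguments": {
  "targets": [
    [[0,0,-0.01,0,0,0,0],[0,0,-0.01,0,0,0,0],[0,0,-0.01,0,0,0,0],[0,0,0,0,0,0,0],[0,0,0,0,0,0,0]]
  ]
}}

```text
t: 53.78
ee_pos: [556.1, 94.1, 306.9]
orientation: [1.497, 2.761, 0.001]
ft_force: [-2.2, -0.3, 10.0]
width: 60.0
grasp_force: 30.0
```

{"name": "step_arm", "arguments": {
  "targets": [
    [[0,0,0,0,0,0,1],[0,0,0,0,0,0,1],[0,0,0,0,0,0,1],[0,0,0.2,0,0,0,1],[0,0,0.6,0,0,0,1]]
  ]
}}

```text
t: 54.4
ee_pos: [555.4, 94.0, 345.2]
orientation: [-1.496, -2.76, 0.003]
ft_force: [1.0, 0.2, 0.3]
width: 88.2
grasp_force: 0.0
```

{"name": "step_arm", "arguments": {
  "targets": [
    [[0,0,0.7,0,0,0,1],[0,0,0.7,0,0,0,1],[-0.16,-0.36,0.09,0,0,0,1],[-0.36,-0.8,0,0,0,0,0.7],[-0.36,-0.8,0,0,0,0,0.6]]
  ]
}}

```text
t: 55.02
ee_pos: [510.4, -5.4, 419.3]
orientation: [-1.495, -2.761, 0.001]
ft_force: [-0.1, -0.4, -0.7]
width: 71.3
grasp_force: 0.0
```

{"name": "step_arm", "arguments": {
  "targets": [
    [[-0.36,-0.8,0,0,0,0,0.6],[-0.36,-0.8,0,0,0,0,0.6],[-0.36,-0.8,0,0,0,0,0.6],[-0.36,-0.8,0,0,0,0,0.6],[-0.36,-0.8,0,0,0,0,0.6]]
  ]
}}

```text
t: 55.65
ee_pos: [420.0, -205.4, 419.3]
orientation: [-1.497, -2.76, 0.0]
ft_force: [0.1, -0.2, 0.0]
width: 52.8
grasp_force: 0.0
```

{"name": "step_arm", "arguments": {
  "targets": [
    [[-0.36,-0.8,0,0,0,0,0.6],[-0.36,-0.8,0,0,0,0,0.6],[-0.36,-0.8,0,0,0,0,0.6],[-0.35,-0.66,0,0,0,0,0.6],[0,0,0,0,0,0,0.6]]
  ]
}}

```text
t: 56.28
ee_pos: [348.4, -358.4, 419.2]
orientation: [-1.501, -2.758, -0.0]
ft_force: [-0.1, 0.6, 0.2]
width: 52.6
grasp_force: 0.0
```

```bash
python3 - <<'E'
from h import *
d=snap('wrist','w7'); o=readout.get_obs(); print(o['t'],o['ee_pos'])
t=snap('top','top7')
cv2.imwrite('pics/v7.png',np.hstack([cv2.resize(d['pixels'],(400,300)),cv2.resize(t['pixels'][150:300,245:445],(400,300))])[:,:,::-1])
E
```

```text
56.325 [ 349.02303344 -357.40424011  419.22067312]
```

View pics/v7.png

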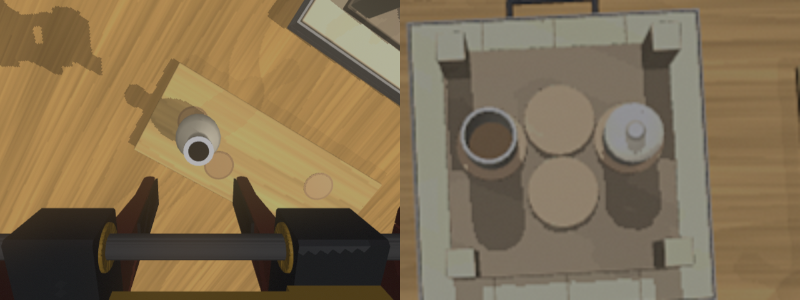

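Jar and tumbler stand on their own discs, and the bottle is centred below the fingers at (199,151).

{"name": "step_arm", "arguments": {
  "targets": [
    [[0,0,-0.3,0,0,0,0.6],[0,0,-0.6,0,0,0,0.6],[0,0,-0.6,0,0,0,0.6],[0,0,-0.5,0,0,0,0.6],[0,0,-0.4,0,0,0,0.6]]
  ]
}}

```text
t: 57.0
ee_pos: [350.5, -355.5, 298.2]
orientation: [-1.494, -2.762, -0.001]
ft_force: [0.0, -0.1, 0.3]
width: 52.5
grasp_force: 0.0
```

{"name": "step_arm", "arguments": {
  "targets": [
    [[0,0,-0.25,0,0,0,0.6],[0,0,-0.14,0,0,0,0.6],[0,0,0,0,0,0,0.6],[0,0,0,0,0,0,0],[0,0,0,0,0,0,0]]
  ]
}}

```text
t: 57.62
ee_pos: [350.5, -357.1, 281.3]
orientation: [1.497, 2.761, -0.001]
ft_force: [-0.3, 0.2, 0.3]
width: 36.1
grasp_force: 0.0
```

{"name": "step_arm", "arguments": {
  "targets": [
    [[0,0,0,0,0,0,0],[0,0,0,0,0,0,0],[0,0,0,0,0,0,0],[0,0,0,0,0,0,0],[0,0,0,0,0,0,0]]
  ]
}}

```text
t: 58.25
ee_pos: [350.7, -357.2, 281.2]
orientation: [1.496, 2.761, -0.0]
ft_force: [1.5, 1.4, 6.0]
width: 32.1
grasp_force: 30.0
```

{"name": "step_arm", "arguments": {
  "targets": [
    [[0,0,0.1,0,0,0,0],[0,0,0.4,0,0,0,0],[0,0,0.7,0,0,0,0],[0,0,0.8,0,0,0,0],[0,0,0.8,0,0,0,0]]
  ]
}}

```text
t: 58.88
ee_pos: [349.9, -356.6, 421.5]
orientation: [-1.496, -2.76, -0.001]
ft_force: [0.5, -0.4, -2.6]
width: 32.0
grasp_force: 30.0
```

{"name": "step_arm", "arguments": {
  "targets": [
    [[0,0,0.76,0,0,0,0],[0.15,0.35,0,0,0,0,0],[0.3,0.7,0,0,0,0,0],[0.3,0.75,0,0,0,0,0],[0.3,0.75,0,0,0,0,0]]
  ]
}}

```text
t: 59.5
ee_pos: [402.6, -227.3, 456.7]
orientation: [-1.496, -2.759, -0.0]
ft_force: [1.1, 0.2, -1.9]
width: 32.5
grasp_force: 30.0
```

{"name": "step_arm", "arguments": {
  "targets": [
    [[0.3,0.75,0,0,0,0,0],[0.3,0.75,0,0,0,0,0],[0.3,0.75,0,0,0,0,0],[0.3,0.75,0,0,0,0,0],[0.3,0.75,0,0,0,0,0]]
  ]
}}

```text
t: 60.12
ee_pos: [477.3, -39.9, 456.6]
orientation: [-1.495, -2.759, 0.002]
ft_force: [-0.5, 0.3, -2.7]
width: 31.9
grasp_force: 30.0
```

{"name": "step_arm", "arguments": {
  "targets": [
    [[0.3,0.75,0,0,0,0,0],[0.15,0.35,0,0,0,0,0],[0,0,0,0,0,0,0],[0,0,-0.3,0,0,0,0],[0,0,-0.6,0,0,0,0]]
  ]
}}

```text
t: 60.75
ee_pos: [500.1, 12.0, 413.1]
orientation: [1.498, 2.76, 0.001]
ft_force: [-0.0, -0.4, -3.2]
width: 32.1
grasp_force: 30.0
```

{"name": "step_arm", "arguments": {
  "targets": [
    [[0,0,-0.6,0,0,0,0],[0,0,-0.5,0,0,0,0],[0,0,-0.3,0,0,0,0],[0,0,-0.2,0,0,0,0],[0,0,-0.1,0,0,0,0]]
  ]
}}

```text
t: 61.38
ee_pos: [500.4, 12.7, 328.4]
orientation: [-1.498, -2.762, 0.0]
ft_force: [0.7, 0.1, -1.9]
width: 31.9
grasp_force: 30.0
```

{"name": "step_arm", "arguments": {
  "targets": [
    [[0,0,-0.04,0,0,0,0],[0,0,-0.02,0,0,0,0],[0,0,0,0,0,0,0],[0,0,0,0,0,0,0],[0,0,0,0,0,0,0]]
  ]
}}

```text
t: 62.0
ee_pos: [500.5, 13.1, 325.9]
orientation: [1.497, 2.762, 0.0]
ft_force: [0.4, 0.0, -2.5]
width: 32.2
grasp_force: 30.0
```

{"name": "step_arm", "arguments": {
  "targets": [
    [[0,0,-0.02,0,0,0,0],[0,0,-0.01,0,0,0,0],[0,0,-0.01,0,0,0,0],[0,0,0,0,0,0,0],[0,0,0,0,0,0,0]]
  ]
}}

```text
t: 62.62
ee_pos: [500.6, 13.1, 324.1]
orientation: [1.497, 2.761, 0.001]
ft_force: [-1.4, 1.3, 5.5]
width: 32.2
grasp_force: 30.0
```

{"name": "step_arm", "arguments": {
  "targets": [
    [[0,0,-0.01,0,0,0,0],[0,0,0,0,0,0,0],[0,0,0,0,0,0,0],[0,0,0,0,0,0,0],[0,0,0,0,0,0,0]]
  ]
}}

```text
t: 63.25
ee_pos: [500.7, 13.1, 324.1]
orientation: [1.497, 2.761, 0.001]
ft_force: [-3.1, 0.6, 10.6]
width: 32.1
grasp_force: 30.0
```

Seated. I'll release, raise the gripper and move clear to check.

{"name": "step_arm", "arguments": {
  "targets": [
    [[0,0,0,0,0,0,0.6],[0,0,0,0,0,0,0.6],[0,0,0,0,0,0,0.6],[0,0,0.2,0,0,0,0.6],[0,0,0.6,0,0,0,0.6]]
  ]
}}

```text
t: 63.88
ee_pos: [500.0, 13.0, 362.8]
orientation: [-1.496, -2.759, 0.002]
ft_force: [0.5, 0.4, 0.0]
width: 53.1
grasp_force: 0.0
```

{"name": "step_arm", "arguments": {
  "targets": [
    [[0,0,0.8,0,0,0,0.6],[0,0,0.6,0,0,0,0.6],[-0.2,-0.6,0,0,0,0,0.6],[-0.3,-0.8,0,0,0,0,0.6],[-0.3,-0.8,0,0,0,0,0.6]]
  ]
}}

```text
t: 64.5
ee_pos: [459.9, -97.9, 434.0]
orientation: [1.495, 2.762, 0.0]
ft_force: [0.2, -0.6, 0.7]
width: 52.6
grasp_force: 0.0
```

{"name": "step_arm", "arguments": {
  "targets": [
    [[-0.3,-0.8,0,0,0,0,0.6],[-0.3,-0.8,0,0,0,0,0.6],[-0.3,-0.8,0,0,0,0,0.6],[-0.3,-0.8,0,0,0,0,0.6],[-0.1,-0.4,0,0,0,0,0.6]]
  ]
}}

```text
t: 65.12
ee_pos: [394.5, -278.6, 433.9]
orientation: [1.499, 2.76, -0.001]
ft_force: [0.5, 0.3, -0.1]
width: 53.0
grasp_force: 0.0
```

```bash
python3 - <<'E'
from h import *
d=snap('scene','s8'); o=readout.get_obs(); print(o['t'],o['ee_pos'])
t=snap('top','top8')
cv2.imwrite('pics/v8.png',np.hstack([cv2.resize(d['pixels'][140:340,210:410],(400,400)),cv2.resize(t['pixels'][150:310,125:405],(400,229)) if 0 else cv2.resize(t['pixels'][130:330,120:400],(400,400))])[:,:,::-1])
E
```

```text
65.175 [ 394.59612771 -279.76023632  433.94237535]
```

View pics/v8.png

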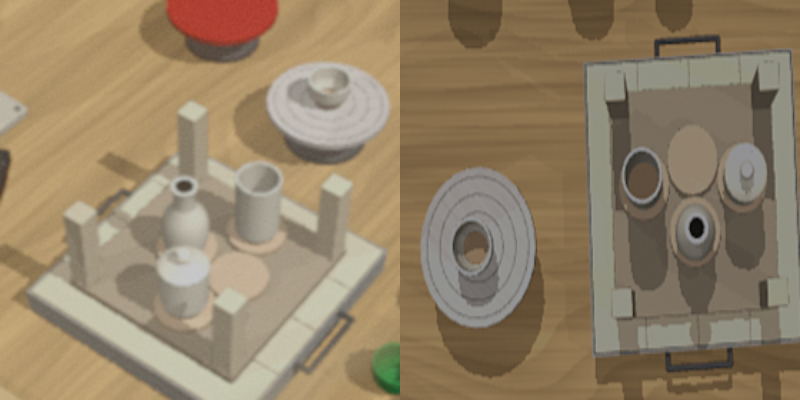

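All three pots stand upright on their own discs (tumbler (642,177), bottle (697,232), jar (746,172)). The bowl is at (473,248) on the wheel centred at (479,247), which is centred once parallax is allowed for.

{"name": "step_arm", "arguments": {
  "targets": [
    [[0,0,0,0,0,0,0.6],[0,0,0,0,0,0,0.6],[0,0,0,0,0,0,0.6],[0,0,0,0,0,0,0.6],[0,0,0,0,0,0,0.6]]
  ]
}}

```text
t: 65.85
ee_pos: [395.5, -276.7, 433.2]
orientation: [-1.496, -2.762, -0.0]
ft_force: [0.2, -0.2, -0.5]
width: 52.9
grasp_force: 0.0
```

```bash
python3 -c "
from h import *
print(ctrl.close_job())"
```

```text
the job is handed in; nothing more can be done
None
```

The job is handed in, at about 66 s of the 152 s allowed: the bowl stands in the middle of the banding wheel and the bottle, tumbler and jar are back upright on their own discs, as the last pictures show; no verdict was returned.

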